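# Clear the soap and slide the box lid to its airing line

## Task

A bar of soap was left on the sliding lid of the wooden vanity box: lift it off and lay it flat in the cream soap dish. Then press a fingertip gently on the bare lid and slide it along its rails until its leading edge meets the dark line scribed across the rails, so that the box stays open just enough to air; nothing stops the lid there. Press no harder than about 15 newtons, and leave the other toiletries where they are.

Things in the scene. Friction and masses are not known exactly. Their poses are not given: they have to be found in the camera images.
- box: wooden box fixed to the counter, 130 (x) by 250 mm (y); origin centre of its underside. Its top slopes, rising 2 degrees towards its +y end, 45 mm high over the origin. Two 25 mm wide rails run along y, 12 mm end walls close the ends; between them (80 by 226 mm) lie the lid and, towards +y, an open well about 30 mm deep. Rails, end walls and lid top share one sloping plane
- lid: plain flat wooden lid between the rails, 78 (x) by 120 (y) by 8 mm thick, no handle; origin centre of its top face, z square to that face, y along its slide (upslope). It starts within 8 mm of the box's -y end wall (no room for a finger behind it) and slides only along y, up to 100 mm from that wall. It does not sink under load and must never feel over 20 N from the robot
- lid_edge (a point): middle of the upper leading (+y) edge of the lid, 60 mm along lid y from the lid's origin. The lid needs about 2.5 N to slide, slightly more when moved fast, and stays where it is left; a fingertip pressed on it with about 8 N drags it
- line: the scribed line: dark, straight, 2.5 mm wide, across both rail tops (a 25 mm stroke on each rail, the well between). Origin midway between the strokes, at rail-top height, on the centre of the line's width; axes as the lid's. It starts 30 to 75 mm ahead of the lid's leading edge
- soap: cream bar of soap, 70 mm (x) by 45 mm (y) by 30 mm high, rounded edges, about 0.11 kg, starting on the lid; origin centre of its underside
- dish: cream ceramic soap dish, fixed to the counter, an open rectangular tray 130 mm (x) by 95 mm (y), rim 16 mm high, walls and floor 6 mm thick (inside 118 by 83 mm); origin centre of its underside. It stands left or right of the box
- tumbler: clear glass tumbler, 72 mm across, 95 mm high, open top; origin centre of its underside. It may stand left or right of the box
- hairbrush: bamboo hairbrush, bristles down, 200 mm long, 55 mm wide, 28 mm high, lying beyond the box along its y axis; origin near the middle, on the counter
- lotion: amber glass bottle, 52 mm across, 130 mm high; origin centre of its underside
- jar: low white jar with a metal cap, 60 mm across, 45 mm high; origin centre of its underside
- comb: black comb, 160 mm long, 6 mm thick, lying flat; origin on the counter below its middle
- scissors: small steel nail scissors, 105 mm long, 6 mm thick, lying flat; origin on the counter below the pivot
Not all that is in view belongs to the job. Leave any purple or yellow look-alike of the soap alone.

How it is judged:
On the way, in this order (a step that is already met when the one before it is completed fails the run):
1. the soap lies flat in the dish, let go (x of soap in the frame of dish between -0.04 and 0.04 m and y of soap in the frame of dish between -0.03 and 0.03 m and z of soap in the frame of dish below 0.0095 m and angle between soap's own z axis and vertical below 0.12 rad and linear speed of soap below 0.02 m/s and contact force between the fingers and soap below 0.05 N), for 0.2 s.
2. the lid's leading edge is on the scribed line (y of lid_edge in the frame of line between -0.0025 and 0.0025 m), for 0.2 s.
At the end, for the whole second after the job is handed in: The soap lies flat inside the dish, released and at rest, and the lid rests with its leading edge within 2.5 mm of the middle of the scribed line (all of step 1 and all of step 2 and linear speed of lid below 0.003 m/s); the robot touches nothing.
It fails at once if the robot presses or pushes the lid with more than 20 N (contact force between any of the fingers, the arm and lid above 20 N).
It fails at once if a bystander is moved by more than 15 mm (distance of any of tumbler, hairbrush, lotion, jar, comb, scissors from where it was at the start of the episode above 0.015 m).
It also fails if it takes over 64 s, if anything falls off the work surface, if the arm or the gripper's body presses on something with over 40 N, if the wrist force passes 120 N, or if a joint passes its speed limit or range.

## Robot

A 6-joint arm with a two-finger parallel gripper is mounted at the origin on the work surface. World frame = base frame: x ahead of the robot, y to its left, z up, the work surface at z = 0. Lengths are in m, angles in rad, forces in N, time in s.
With the tool pointing down it reaches from about 0.3 to 0.775 m from the base axis. Payload 14.6 kg.
Tool frame: the origin (TCP) lies between the finger pads; the fingertips stand 8 mm ahead of it and the grasp point (between the pads) lies 11 mm behind it; x points along the fingers, y is the direction in which the jaws open and shut, and the axes are right-handed (so a half turn about x gives the same grasp; the last joint's range is limited). The gripper opens to 94 mm and grips with 3 to 60 N. Pads are 16 mm wide; open, the fingers measure 119 mm over their backs; the gripper's body (75 mm by 177 mm) begins 78 mm behind the grasp point.
Start: joints at [-1.359, 0.3, 1.521, -0, 1.321, -0.067], TCP at [0.151, -0.529, 0.213] pointing down, gripper open.
Joint ranges: [-3.03, 3.03], [-0.79, 2.21], [0.23, 2.52], [-1.04, 4.18], [0, 3.07], [-2.55, 2.55]. Speed limits (rad/s): [2.22, 2.22, 2.57, 3.14, 3.14, 3.14].

## Interface

Orientations are given as [roll, pitch, yaw] about the fixed x, y, z axes, in that order (R = Rz(yaw) Ry(pitch) Rx(roll)).
In Python, from station import ctrl gives the robot as it stands.
- The arm moves only by the shell command python3 -m creep 'ROWS' [FORCE]. ROWS is a JSON object of lists of equal length, an entry for each row: "hand": the closure, from -1 (fully open) to 1 (shut); "slide": the shift along the tool's x, y, z in m, a list of three; "spin": the turn about the tool's x in degrees. A call has 1 to 12 rows; each row is the pose to reach, as a shift and turn from the pose commanded when the call began, along the tool's axes at that moment; what a row does not reach only later rows make up. A row lasts 1/12 s, in which the tool goes at most 41.7 mm and 7.16 degrees, less where a joint would pass 70% of its speed; a pose out of reach is approached as far as the arm can. A call with a gripper value outside its range is refused whole. The fingers move at their own pace and stop on an object; FORCE is the grip in N (left out, the last holds). Time passes only in rows, so rows that repeat a pose let the fingers close. It gives the time, the measured TCP pose, the force and the opening at its end, in the units of the state.
- ctrl.get_obs(): the state, without advancing time (a new reading comes with each control period).
- ctrl.camera(name): name is "side" or "top" or "wrist"; returns the picture (420x560x3 uint8, red, green, blue); there is no depth.
- ctrl.calibration(name): a dict with "K" (3x3 intrinsics, pixels), "k1" (the pictures are not rectified: a ray, as slopes to the right and down, at radius r is drawn at 1 + k1 r^2 times it, then the intrinsics apply), "R" (3x3) and "t" (3): a world point X has camera coordinates R X + t. Camera axes: x right, y down, z forward; pixel columns grow to the right and rows downward; lengths in m; the calibration is good to about 2 mm. A picture is of the moment at which its call begins: read the wrist's pose just before it. calibration takes no time and is no camera call; for the wrist camera it gives the pose at the moment of the call.
- ctrl.hand_in(): hands the job in, once; it reports no verdict.
The state is a dict: "time_s": time; "qpos": joint angles; "joint_vel": joint speeds; "tau": joint torques, N m; "ee_pos": TCP position; "eef_rot": TCP orientation; "force": force on the tool from outside, world axes, zero at the start; "moment": the same for the moment, N m; "grip_width": finger opening in m.
Only numpy, scipy, OpenCV 4.12 (cv2) and the standard library are available. Lean on these libraries where they do the work, as an engineer would, in place of code of your own. Each camera call takes 0.05 s, during which the arm holds its last target.

## Working session

There is one attempt and no reset: what is moved stays moved. The work goes in short steps, Python scripts to look and compute and a shell command to move; the robot and the scene stay as the last step left them, time stands still between calls to the robot, and variables do not carry over. Pictures are saved under pics/ and viewed, and the job is handed in when it is done.

```bash
ls; mkdir -p pics
python3 - <<'E'
from station import ctrl
import cv2,json
o=ctrl.get_obs(); print({k:(v if isinstance(v,float) else [round(float(x),3) for x in v] if hasattr(v,'__len__') else v) for k,v in o.items()})
for n in ["top","side"]:
    cv2.imwrite(f"pics/{n}0.png",ctrl.camera(n)[:,:,::-1])
    c=ctrl.calibration(n); print(n,c)
E
```

```text
pics
{'time_s': 0.0, 'qpos': [-1.359, 0.3, 1.522, 0.0, 1.321, -0.067], 'joint_vel': [0.0, -0.003, 0.0, 0.0, 0.001, 0.001], 'tau': [-0.001, -53.181, -35.274, 0.071, 0.024, -0.0], 'ee_pos': [0.151, -0.529, 0.213], 'eef_rot': [-1.639, 1.57, 1.781], 'force': [-0.305, -0.772, 0.596], 'moment': [0.018, -0.001, 0.059], 'grip_width': 0.09397868144494853}
top {'K': array([[426.41459549,   0.        , 277.28858882],
       [  0.        , 426.41459549, 204.76924701],
       [  0.        ,   0.        ,   1.        ]]), 'k1': -0.09297621688465253, 'R': array([[ 3.88995821e-04, -9.99991634e-01, -4.07182138e-03],
       [-9.95259217e-01,  8.86500815e-06, -9.72578542e-02],
       [ 9.72570767e-02,  4.09035066e-03, -9.95250888e-01]]), 't': array([-0.00716251,  0.54874167,  1.2686152 ])}
side {'K': array([[534.07258881,   0.        , 277.83147059],
       [  0.        , 534.07258881, 209.74986265],
       [  0.        ,   0.        ,   1.        ]]), 'k1': -0.17864260972962076, 'R': array([[ 0.97235918, -0.23303977,  0.01449416],
       [-0.16681533, -0.73678964, -0.65522033],
       [ 0.16337154,  0.63469165, -0.75529878]]), 't': array([-0.55348161,  0.12038597,  1.53452136])}
```

View pics/top0.png

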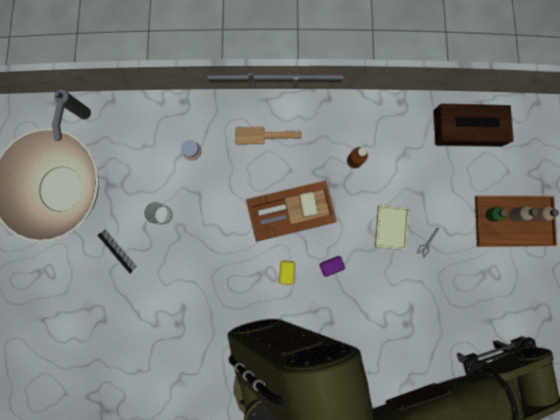

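View pics/side0.png

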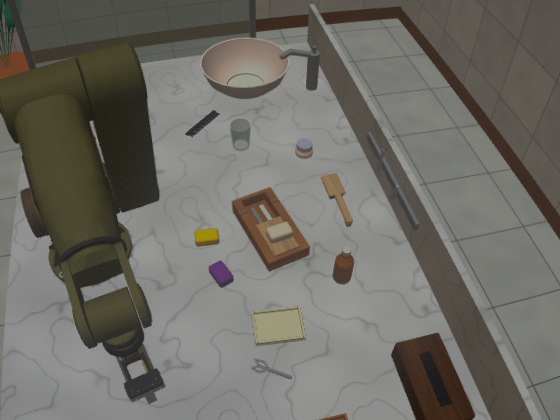

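Run:
```python
import cv2
a=cv2.imread("pics/top0.png"); cv2.imwrite("pics/top0c.png",cv2.resize(a[170:250,240:350],None,fx=7,fy=7,interpolation=cv2.INTER_CUBIC))
cv2.imwrite("pics/top0d.png",cv2.resize(a[195:260,365:445],None,fx=8,fy=8,interpolation=cv2.INTER_CUBIC))
a=cv2.imread("pics/side0.png"); cv2.imwrite("pics/side0c.png",cv2.resize(a[180:280,220:320],None,fx=6,fy=6,interpolation=cv2.INTER_CUBIC))
```

```text
(no output)
```

View pics/top0c.png

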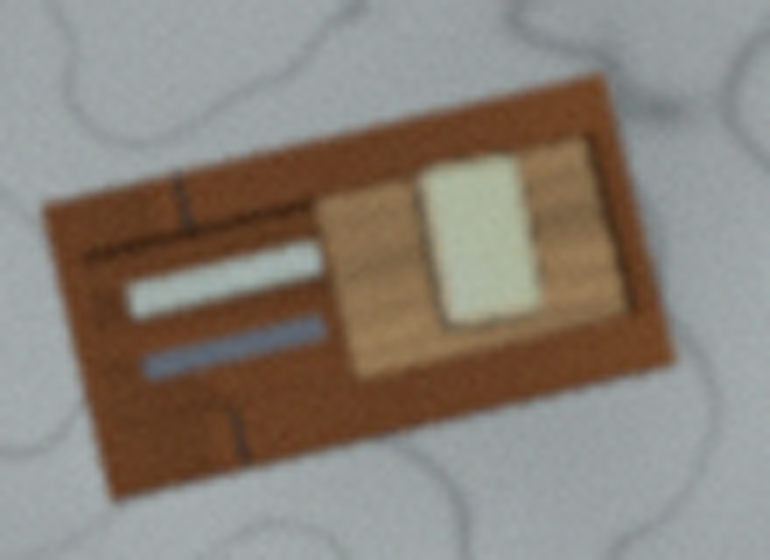

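View pics/side0c.png

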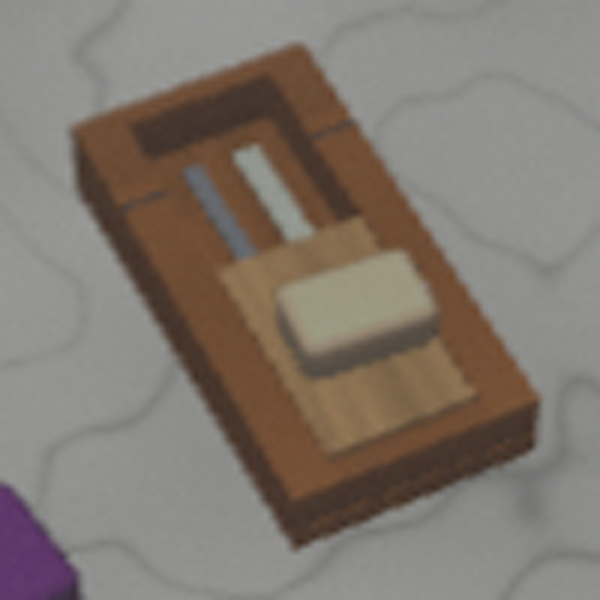

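View pics/top0d.png

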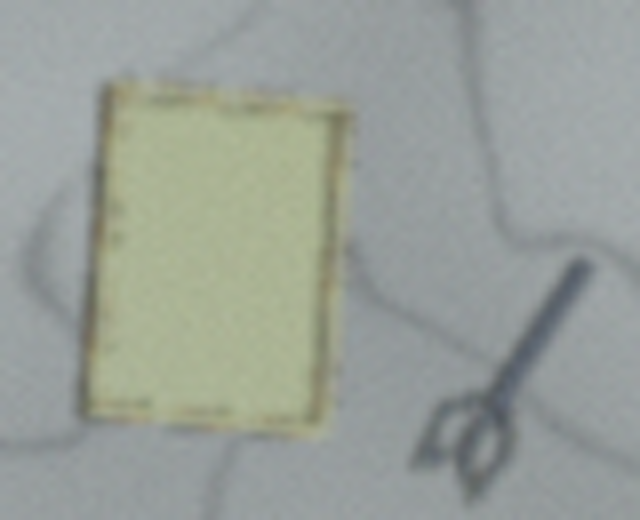

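```bash
cat > h.py <<'E'
import numpy as np, cv2
from station import ctrl
def ray(c,px):
    K=np.array(c["K"]);px=np.atleast_2d(px).astype(float)
    d=np.stack([(px[:,0]-K[0,2])/K[0,0],(px[:,1]-K[1,2])/K[1,1]],1); u=d.copy()
    for _ in range(30): u=d/(1+c["k1"]*(u**2).sum(1,keepdims=True))
    R=np.array(c["R"]);t=np.array(c["t"])
    return -R.T@t,(R.T@np.c_[u,np.ones(len(u))].T).T
def onz(c,px,z):
    o,d=ray(c,px); z=np.broadcast_to(np.asarray(z,float),(len(d),))
    return o+d*((z-o[2])/d[:,2])[:,None]
def proj(c,X):
    X=np.atleast_2d(X); p=(np.array(c["R"])@X.T).T+np.array(c["t"]); u=p[:,:2]/p[:,2:]
    u=u*(1+c["k1"]*(u**2).sum(1,keepdims=True)); K=np.array(c["K"])
    return u*[K[0,0],K[1,1]]+[K[0,2],K[1,2]]
def onplane(c,px,p0,n):
    o,d=ray(c,px); return o+d*(((p0-o)@n)/(d@n))[:,None]
def crop(px,x0,y0,s): return (np.array(px,float)+.5)/s-.5+[x0,y0]
E
python3 - <<'E'
from h import *
np.set_printoptions(precision=4,suppress=True)
c=ctrl.calibration("top")
b=onz(c,crop([(45,205),(605,73),(675,362),(113,500)],240,170,7),[.0494,.0406,.0406,.0494])
print("box",b,b.mean(0)); yv=b[0]+b[3]-b[1]-b[2]; print("yaw of y",np.degrees(np.arctan2(yv[1],yv[0])), np.linalg.norm(b[0]-b[1]),np.linalg.norm(b[0]-b[3]))
ctr=b.mean(0);yh=yv/np.linalg.norm(yv);
n=np.array([0,0,1.])-0; yh2=yv[:2]/np.linalg.norm(yv[:2]); n=np.array([-yh2[0]*np.sin(.0349),-yh2[1]*np.sin(.0349),np.cos(.0349)])
for nm,p in dict(line=[(178,175),(190,232),(233,410),(247,463)],edge=[(318,200),(357,378)],soap=[(420,170),(515,155),(540,300),(447,325)]).items():
    P=onplane(c,crop(p,240,170,7),ctr+n*(0.03 if nm=="soap" else 0),n); print(nm,P,P.mean(0),"ylocal",(P-ctr)@yh)
d=onz(c,crop([(107,82),(352,103),(327,435),(85,418)],365,195,8),.016);print("dish",d,d.mean(0))
v=d[0]-d[3]+d[1]-d[2];print(np.degrees(np.arctan2(v[1],v[0])))
# side check
s=ctrl.calibration("side");q=onz(s,crop([(75,130),(300,43),(540,402),(292,500)],220,180,6),[.0494,.0494,.0406,.0406]);print("box side",q,q.mean(0))
P=onplane(s,crop([(280,288),(405,253),(438,303),(312,360)],220,180,6),ctr+n*.03,n);print("soap side",P,P.mean(0))
w=ctrl.calibration("wrist");print(w);print(ctrl.get_obs()["ee_pos"])
E
```

```text
box [[ 0.5643  0.0864  0.0494]
 [ 0.6227 -0.1545  0.0406]
 [ 0.4976 -0.1831  0.0406]
 [ 0.4387  0.0567  0.0494]] [ 0.5308 -0.0486  0.045 ]
yaw of y 103.71826329296202 0.24803006475246592 0.1290958832869034
line [[0.5774 0.0297 0.0473]
 [0.5529 0.0245 0.0473]
 [0.4769 0.006  0.0473]
 [0.4544 0.     0.0473]] [0.5154 0.0151 0.0473] ylocal [0.0651 0.0658 0.0659 0.0654]
edge [[ 0.5669 -0.0302  0.0453]
 [ 0.4906 -0.0468  0.0454]] [ 0.5287 -0.0385  0.0454] ylocal [0.0093 0.0113]
soap [[ 0.5763 -0.0726  0.0738]
 [ 0.5828 -0.1126  0.0724]
 [ 0.5217 -0.1226  0.0726]
 [ 0.5112 -0.0836  0.074 ]] [ 0.548  -0.0979  0.0732] ylocal [-0.0331 -0.0735 -0.0687 -0.0283]
dish [[ 0.5497 -0.3166  0.016 ]
 [ 0.5415 -0.412   0.016 ]
 [ 0.4141 -0.3989  0.016 ]
 [ 0.421  -0.3055  0.016 ]] [ 0.4816 -0.3583  0.016 ]
-5.396409455116046
box side [[ 0.4401  0.0545  0.0494]
 [ 0.5635  0.0881  0.0494]
 [ 0.6237 -0.1552  0.0406]
 [ 0.4974 -0.1841  0.0406]] [ 0.5311 -0.0492  0.045 ]
soap side [[ 0.5137 -0.0869  0.0739]
 [ 0.5763 -0.079   0.0736]
 [ 0.5843 -0.1111  0.0725]
 [ 0.5189 -0.1308  0.0723]] [ 0.5483 -0.102   0.0731]
{'K': array([[292.7514,   0.    , 276.8714],
       [  0.    , 292.7514, 212.9574],
       [  0.    ,   0.    ,   1.    ]]), 'k1': 0.015609261246293438, 'R': array([[ 0.275 , -0.9615, -0.0014],
       [-0.9312, -0.2667,  0.2485],
       [-0.2393, -0.067 , -0.9686]]), 't': array([-0.5482, -0.0254,  0.392 ])}
[ 0.1513 -0.5285  0.213 ]
```

```bash
cat >> h.py <<'E'
from scipy.spatial.transform import Rotation as Ro
def pose():
    o=ctrl.get_obs(); return np.array(o["ee_pos"]),Ro.from_euler("xyz",o["eef_rot"]).as_matrix(),o
def plan(target,jawdeg):
    p,R,o=pose(); s=R.T@(np.array(target)-p)
    a=np.radians(jawdeg); g=np.array([np.cos(a),np.sin(a),0]); l=R.T@g
    sp=np.degrees(np.arctan2(l[2],l[1])); sp=(sp+90)%180-90
    print("tool axes",R.T.round(3).tolist()); print("slide mm",(s*1000).round(1),"spin",round(sp,2),"dist",round(np.linalg.norm(s),3),"q6",round(o["qpos"][5],3),"t",o["time_s"])
E
python3 -c "
from h import *
plan((.548,-.100,.16),99.4)"
```

```text
tool axes [[-0.0, 0.001, -1.0], [0.275, -0.961, -0.001], [-0.961, -0.275, -0.0]]
slide mm [  53.3 -302.8 -499.3] spin 6.58 dist 0.586 q6 -0.067 t 0.1
```

```bash
python3 -m creep '{"hand":[-1,-1,-1,-1,-1,-1,-1,-1,-1,-1,-1,-1],"slide":[[0,-0.015,-0.025],[0,-0.035,-0.058],[0,-0.055,-0.092],[0,-0.075,-0.125],[0,-0.095,-0.158],[0,-0.115,-0.192],[0,-0.135,-0.225],[0.005,-0.155,-0.258],[0.01,-0.175,-0.292],[0.015,-0.195,-0.325],[0.02,-0.215,-0.355],[0.02,-0.23,-0.38]],"spin":[0,1,2,3,4,5,6,6.6,6.6,6.6,6.6,6.6]}' 15; python3 -c "
from h import *
plan((.548,-.100,.16),99.4)"
```

```text
time_s: 1.1
ee_pos: [0.4542, -0.2006, 0.1924]
eef_rot: [-0.751, 1.569, 2.555]
force: [-0.2, -0.4, 0.6]
grip_width: 0.094
tool axes [[-0.001, 0.001, -1.0], [0.164, -0.986, -0.001], [-0.986, -0.164, 0.001]]
slide mm [  32.3  -83.8 -109.1] spin 0.03 dist 0.141 q6 0.916 t 1.1
```

```bash
python3 -m creep '{"hand":[-1,-1,-1,-1,-1,-1,-1],"slide":[[0,-0.02,-0.025],[0,-0.045,-0.055],[0.01,-0.065,-0.085],[0.02,-0.08,-0.103],[0.03,-0.084,-0.109],[0.032,-0.084,-0.109],[0.032,-0.084,-0.109]],"spin":[0,0,0,0,0,0,0]}' 15; python3 -c "
from h import *
c=ctrl.calibration('wrist'); a=ctrl.camera('wrist'); cv2.imwrite('pics/w1.png',a[:,:,::-1]); print(c)
np.savez('w1.npz',**c)
plan((.548,-.100,.061),99.4)"
```

```text
time_s: 1.68
ee_pos: [0.5464, -0.1028, 0.1605]
eef_rot: [-0.327, 1.569, 2.978]
force: [-0.7, 0.5, 1.2]
grip_width: 0.0938
{'K': array([[292.75142615,   0.        , 276.8713852 ],
       [  0.        , 292.75142615, 212.95739158],
       [  0.        ,   0.        ,   1.        ]]), 'k1': 0.015609261246293438, 'R': array([[ 0.1628321 , -0.98665301, -0.00124749],
       [-0.95511588, -0.15794424,  0.25061377],
       [-0.24746587, -0.03961647, -0.96808635]]), 't': array([-0.18894861,  0.49286035,  0.47142925])}
tool axes [[-0.001, 0.0, -1.0], [0.162, -0.987, -0.0], [-0.987, -0.162, 0.001]]
slide mm [100.3  -3.   -2.1] spin -0.06 dist 0.1 q6 1.155 t 1.7333
```

View pics/w1.png

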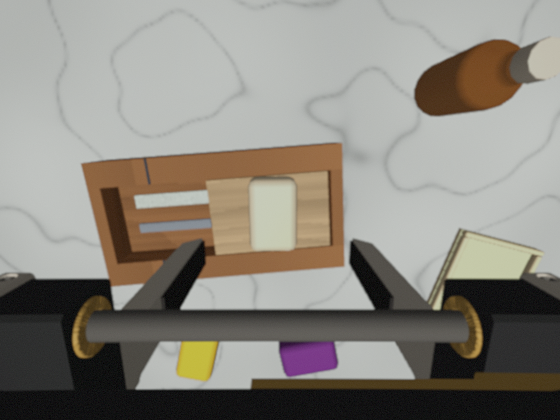

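The bar on the lid at (272,214) is cream and lies on the lid, so it is the one meant. The yellow one (198,355) and purple one (307,355) on the counter are the look-alikes. I'll confirm in an enlarged crop.

```bash
python3 -c "
import cv2
a=cv2.imread('pics/w1.png'); cv2.imwrite('pics/w1c.png',cv2.resize(a[140:285,80:350],None,fx=2.9,fy=2.9,interpolation=cv2.INTER_CUBIC))"
```

```text
(no output)
```

View pics/w1c.png

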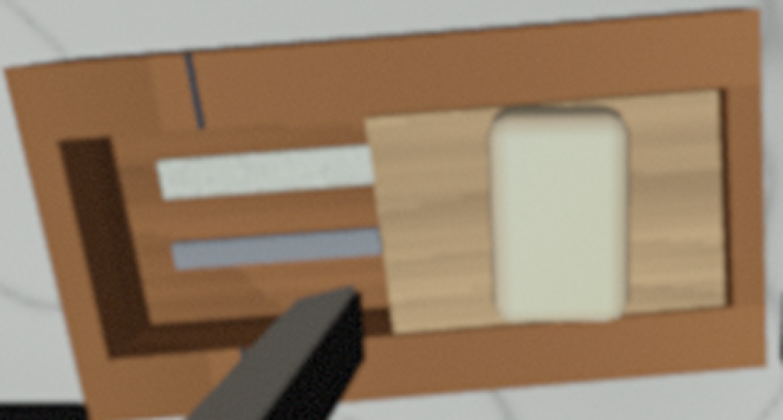

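Crop confirms it: the cream bar on the lid spans crop x 490–628, y 107–320. The far line stroke is at crop (194,90) and the lid's leading edge runs from (367,118) to (393,333).

```bash
python3 -c "
from h import *
np.set_printoptions(precision=4,suppress=True)
c=dict(np.load('w1.npz'))
P=onz(c,crop([(490,214),(628,212),(561,107),(559,320)],80,140,2.9),.066);print(P,(P[0]+P[1])/2,(P[2]+P[3])/2,np.linalg.norm(P[0]-P[1]),np.linalg.norm(P[2]-P[3]))
P=onz(c,crop([(500,130),(500,300),(620,130),(620,300)],80,140,2.9),.066);print(P)
E=onz(c,crop([(187,52),(201,128),(367,118),(393,333)],80,140,2.9),[.0473,.0473,.0454,.0454]);print(E)
yh=np.array([np.cos(np.radians(103.7)),np.sin(np.radians(103.7))]); print(E[:,:2]@yh)
"
```

```text
[[ 0.5452 -0.0747  0.066 ]
 [ 0.5532 -0.1187  0.066 ]
 [ 0.5832 -0.0919  0.066 ]
 [ 0.5126 -0.1026  0.066 ]] [ 0.5492 -0.0967  0.066 ] [ 0.5479 -0.0972  0.066 ] 0.04478005509720048 0.07148528673439869
[[ 0.5729 -0.074   0.066 ]
 [ 0.5164 -0.0821  0.066 ]
 [ 0.5791 -0.1114  0.066 ]
 [ 0.5229 -0.1215  0.066 ]]
[[ 0.5785  0.0326  0.0473]
 [ 0.5539  0.0267  0.0473]
 [ 0.5661 -0.0277  0.0454]
 [ 0.4897 -0.045   0.0454]]
[-0.1053 -0.1052 -0.1609 -0.1597]
```

```bash
python3 -c "
from h import *
plan((.548,-.098,.061),99.4)"
python3 -m creep '{"hand":[-1,-1,-1],"slide":[[0.02,-0.002,-0.001],[0.05,-0.004,-0.002],[0.07,-0.004,-0.002]],"spin":[0,0,0]}' 15;python3 -m creep '{"hand":[-1,-1],"slide":[[0,0,0],[0,0,0]],"spin":[0,0]}' 15; python3 -c "
from h import *
plan((.548,-.098,.061),99.4)"
```

```text
tool axes [[-0.001, 0.0, -1.0], [0.162, -0.987, -0.0], [-0.987, -0.162, 0.001]]
slide mm [100.3  -5.   -2.4] spin -0.06 dist 0.101 q6 1.155 t 1.7333
time_s: 1.98
ee_pos: [0.5477, -0.0992, 0.0906]
eef_rot: [2.585, 1.57, -0.394]
force: [0.3, 0.2, -0.9]
grip_width: 0.0939
time_s: 2.15
ee_pos: [0.5481, -0.0992, 0.0921]
eef_rot: [-0.232, 1.57, 3.072]
force: [-0.1, -0.6, 1.0]
grip_width: 0.094
tool axes [[-0.0, 0.0, -1.0], [0.162, -0.987, -0.0], [-0.987, -0.162, 0.0]]
slide mm [31.1 -1.2 -0.1] spin -0.1 dist 0.031 q6 1.164 t 2.15
```

```bash
python3 -m creep '{"hand":[-1,-1,-1,-1,1,1,1,1,1,1,1,1],"slide":[[0.012,-0.001,0],[0.024,-0.001,0],[0.031,-0.001,0],[0.031,-0.001,0],[0.031,-0.001,0],[0.031,-0.001,0],[0.031,-0.001,0],[0.031,-0.001,0],[0.031,-0.001,0],[0.031,-0.001,0],[0.031,-0.001,0],[0.031,-0.001,0]],"spin":[0,0,0,0,0,0,0,0,0,0,0,0]}' 15
```

```text
time_s: 3.15
ee_pos: [0.5484, -0.0972, 0.0606]
eef_rot: [2.44, 1.571, -0.538]
force: [-0.5, 0.2, 1.5]
grip_width: 0.0451
```

```bash
python3 -m creep '{"hand":[1,1,1,1,1,1,1],"slide":[[-0.01,0,0],[-0.03,0,0],[-0.06,0,0],[-0.085,0,0],[-0.095,0,0],[-0.095,0,0],[-0.095,0,0]],"spin":[0,0,0,0,0,0,0]}' 15; python3 -c "
from h import *
plan((.4816,-.3583,.150),84.6)"
```

```text
time_s: 3.73
ee_pos: [0.5482, -0.0971, 0.1549]
eef_rot: [-0.644, 1.571, 2.661]
force: [0.5, 0.1, -2.0]
grip_width: 0.0456
tool axes [[-0.0, 0.0, -1.0], [0.163, -0.987, -0.0], [-0.987, -0.163, 0.0]]
slide mm [  4.9 246.9 108.2] spin 14.77 dist 0.27 q6 1.166 t 3.7333
```

```bash
python3 -m creep '{"hand":[1,1,1,1,1,1,1,1,1,1,1,1],"slide":[[0,0.012,0.005],[0,0.037,0.016],[0,0.065,0.028],[0,0.095,0.041],[0,0.125,0.054],[0,0.155,0.068],[0,0.185,0.081],[0,0.21,0.092],[0,0.23,0.101],[0,0.242,0.106],[0.005,0.247,0.108],[0.005,0.247,0.108]],"spin":[0,1,3,5,7,9,11,13,14,14.8,14.8,14.8]}' 15; python3 -c "
from h import *
cv2.imwrite('pics/w2.png',ctrl.camera('wrist')[:,:,::-1]); 
c=ctrl.calibration('wrist'); np.savez('w2.npz',**c)
plan((.4816,-.3583,.026),84.6)"
```

```text
time_s: 4.73
ee_pos: [0.4812, -0.3587, 0.1483]
eef_rot: [-0.62, 1.568, 2.426]
force: [0.2, 0.6, -1.5]
grip_width: 0.0452
tool axes [[-0.002, 0.002, -1.0], [-0.094, -0.996, -0.001], [-0.996, 0.094, 0.002]]
slide mm [ 1.23e+02  6.00e-01 -1.00e-01] spin -0.0 dist 0.123 q6 0.965 t 4.7833
```

View pics/w2.png

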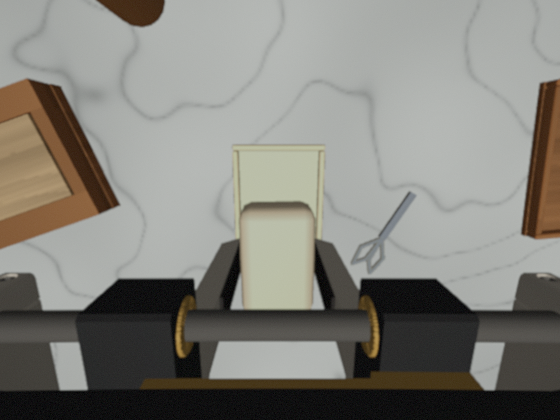

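```bash
python3 -m creep '{"hand":[1,1,1,1,1,1,1,1],"slide":[[0.02,0,0],[0.05,0,0],[0.08,0,0],[0.1,0,0],[0.113,0,0],[0.119,0,0],[0.121,0,0],[0.121,0,0]],"spin":[0,0,0,0,0,0,0,0]}' 15
```

```text
time_s: 5.45
ee_pos: [0.4826, -0.3583, 0.0301]
eef_rot: [2.547, 1.57, -0.689]
force: [0.6, -0.3, -0.7]
grip_width: 0.0449
```

```bash
python3 -m creep '{"hand":[1,1,1,1],"slide":[[0.001,0,0],[0.002,0,0],[0.003,0,0],[0.003,0,0]],"spin":[0,0,0,0]}' 15; python3 -c "
from h import *
cv2.imwrite('pics/s2.png',cv2.resize(ctrl.camera('side')[:,:,::-1][260:400,200:340],None,fx=4,fy=4,interpolation=cv2.INTER_CUBIC)); o=ctrl.get_obs();print(o['ee_pos'],o['force'])"
```

```text
time_s: 5.78
ee_pos: [0.4822, -0.3586, 0.0268]
eef_rot: [2.532, 1.57, -0.705]
force: [0.2, -0.0, -0.5]
grip_width: 0.0451
[ 0.48213413 -0.35856104  0.02672353] [ 0.38851543  0.14720775 -1.87631383]
```

View pics/s2.png

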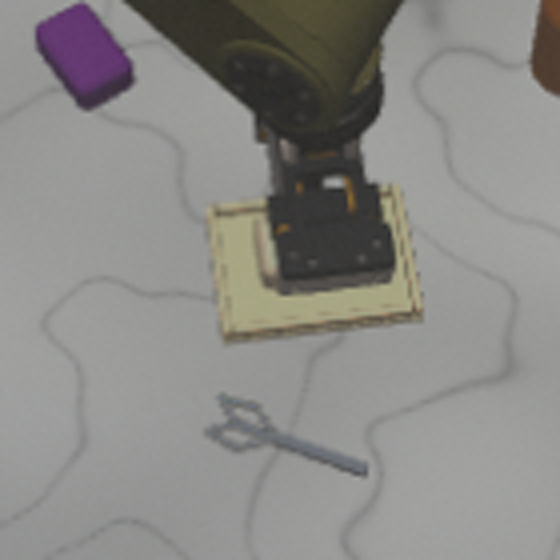

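The side view shows the soap inside the dish. I'll lower in 1 mm steps until it makes contact.

```bash
for i in 1 2; do :; done; python3 -m creep '{"hand":[1,1,1],"slide":[[0.001,0,0],[0.0015,0,0],[0.0015,0,0]],"spin":[0,0,0]}' 15; python3 -m creep '{"hand":[1,1,1],"slide":[[0.0005,0,0],[0.001,0,0],[0.001,0,0]],"spin":[0,0,0]}' 15
```

```text
time_s: 6.08
ee_pos: [0.482, -0.3585, 0.0248]
eef_rot: [-0.663, 1.571, 2.383]
force: [0.4, -0.5, -0.2]
grip_width: 0.0453
time_s: 6.33
ee_pos: [0.4821, -0.3585, 0.0241]
eef_rot: [1.44, 1.571, -1.797]
force: [-1.8, 0.9, -0.0]
grip_width: 0.0451
```

```bash
python3 -m creep '{"hand":[-0.1,-0.1,-0.1,-0.1,-0.1,-0.1],"slide":[[0,0,0],[0,0,0],[0,0,0],[0,0,0],[0,0,0],[0,0,0]],"spin":[0,0,0,0,0,0]}' 15
```

```text
time_s: 6.83
ee_pos: [0.4821, -0.3585, 0.024]
eef_rot: [-2.912, 1.571, 0.135]
force: [1.1, -1.0, 0.1]
grip_width: 0.0516
```

```bash
python3 -m creep '{"hand":[-0.1,-0.1,-0.1,-0.1,-0.1,-0.1,-0.1,-0.1,-0.1],"slide":[[-0.005,0,0],[-0.015,0,0],[-0.03,0,0],[-0.055,0,0],[-0.085,0,0],[-0.115,0,0],[-0.13,0,0],[-0.135,0,0],[-0.135,0,0]],"spin":[0,0,0,0,0,0,0,0,0]}' 15; python3 -c "
from h import *
cv2.imwrite('pics/w3.png',ctrl.camera('wrist')[:,:,::-1]); np.savez('w3.npz',**ctrl.calibration('wrist'))
plan((.5,-.1,.15),103.7)"
```

```text
time_s: 7.58
ee_pos: [0.4824, -0.3587, 0.1606]
eef_rot: [2.529, 1.568, -0.707]
force: [0.2, -0.1, -0.8]
grip_width: 0.0517
tool axes [[0.0, -0.0, -1.0], [-0.095, -0.996, 0.0], [-0.996, 0.095, -0.0]]
slide mm [   8.9 -258.9    6.5] spin -19.13 dist 0.259 q6 0.965 t 7.6333
```

View pics/w3.png

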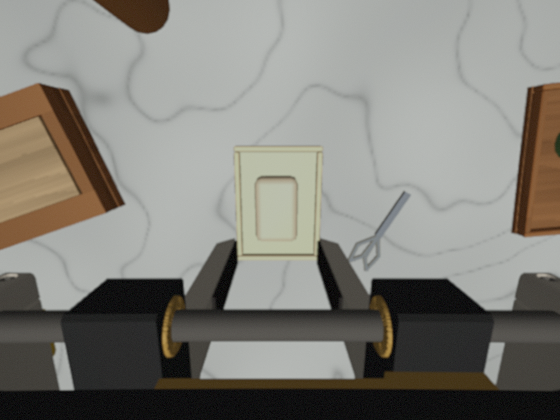

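Soap lies flat at (277,209), centred in the dish with clearance all round. Next, the closed fingertips go over the middle of the lid.

```bash
python3 -c "
from h import *
plan((.542,-.096,.15),103.7)"
```

```text
tool axes [[0.0, -0.0, -1.0], [-0.095, -0.996, 0.0], [-0.996, 0.095, -0.0]]
slide mm [   8.9 -266.9  -34.9] spin -19.13 dist 0.269 q6 0.965 t 7.6333
```

```bash
python3 -m creep '{"hand":[-0.1,-0.1,0,0.5,1,1,1,1,1,1,1,1],"slide":[[0,-0.012,-0.002],[0,-0.037,-0.005],[0,-0.067,-0.009],[0,-0.1,-0.013],[0,-0.133,-0.017],[0,-0.166,-0.022],[0,-0.199,-0.026],[0,-0.226,-0.03],[0,-0.25,-0.033],[0.005,-0.262,-0.0345],[0.009,-0.267,-0.035],[0.009,-0.267,-0.035]],"spin":[0,-1,-3,-5,-8,-11,-14,-16,-18,-19.1,-19.1,-19.1]}' 15; python3 -c "
from h import *
cv2.imwrite('pics/w4.png',ctrl.camera('wrist')[:,:,::-1]); np.savez('w4.npz',**ctrl.calibration('wrist'))
plan((.542,-.096,.057),103.7)"
```

```text
time_s: 8.63
ee_pos: [0.5415, -0.0952, 0.1481]
eef_rot: [-0.47, 1.568, 2.911]
force: [-0.0, -0.3, -0.4]
grip_width: 0.0005
tool axes [[-0.002, 0.0, -1.0], [0.236, -0.972, -0.001], [-0.972, -0.236, 0.002]]
slide mm [91.7  0.1 -0.6] spin -0.06 dist 0.092 q6 1.091 t 8.6833
```

View pics/w4.png

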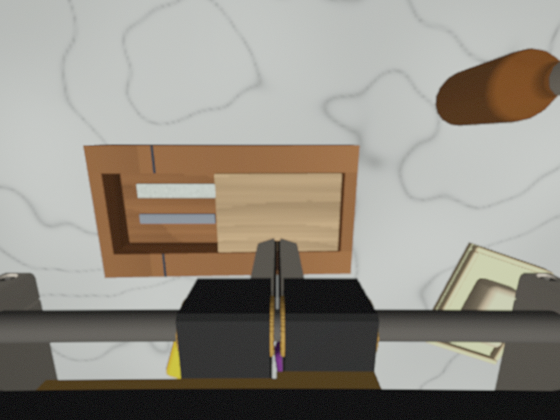

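Lid is bare. Its leading edge is at about (216,175)–(217,253), and the strokes are at (153,158) and (165,264). I'll enlarge both for an accurate travel.

```bash
python3 -c "
import cv2
a=cv2.imread('pics/w4.png'); cv2.imwrite('pics/w4c.png',cv2.resize(a[140:285,130:245],None,fx=4,fy=4,interpolation=cv2.INTER_CUBIC))"
python3 -m creep '{"hand":[1,1,1,1,1,1,1],"slide":[[0.015,0,-0.0005],[0.045,0,-0.0005],[0.07,0,-0.0005],[0.083,0,-0.0005],[0.087,0,-0.0005],[0.087,0,-0.0005],[0.087,0,-0.0005]],"spin":[0,0,0,0,0,0,0]}' 15; python3 -c "
from h import *
plan((.542,-.096,.0514),103.7)"
```

```text
time_s: 9.27
ee_pos: [0.5429, -0.0966, 0.0637]
eef_rot: [2.609, 1.57, -0.295]
force: [0.5, 1.0, 0.5]
grip_width: 0.0007
tool axes [[0.001, -0.0, -1.0], [0.235, -0.972, 0.0], [-0.972, -0.235, -0.001]]
slide mm [12.3 -0.9  0.8] spin -0.1 dist 0.012 q6 1.091 t 9.2667
```

View pics/w4c.png

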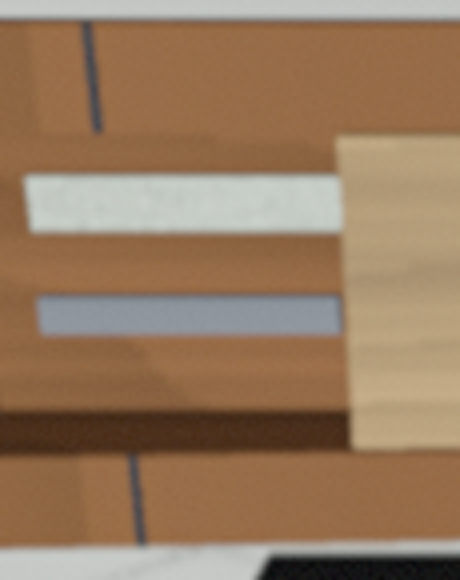

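```bash
cat >> h.py <<'E'
def gap(c,line,edge,ctr=np.array([.5308,-.0486,.045]),yaw=103.7):
    a=np.radians(yaw); h=np.array([np.cos(a),np.sin(a),0]); n=np.array([-h[0]*np.sin(.0349),-h[1]*np.sin(.0349),np.cos(.0349)])
    L=onplane(c,line,ctr,n);E=onplane(c,edge,ctr,n); 
    L2,E2=L[:,:2]-ctr[:2],E[:,:2]-ctr[:2]; x=np.array([np.sin(a),-np.cos(a)])
    # line fit y=f(x)
    f=np.polyfit(L2@x,L2@h[:2],1);g=np.polyfit(E2@x,E2@h[:2],1)
    print("x of pts",(L2@x).round(4),(E2@x).round(4)); print("line",f.round(4),"edge",g.round(4),"gap mm",round(1000*(f[1]-g[1])/np.cos(.0349),2))
E
python3 -c "
from h import *
c=dict(np.load('w4.npz'))
gap(c,crop([(85,22),(99,132),(132,455),(142,545)],130,140,4),crop([(336,137),(351,450)],130,140,4))
"; python3 -m creep '{"hand":[1,1,1,1],"slide":[[0.002,0,0],[0.004,0,0],[0.006,0,0],[0.006,0,0]],"spin":[0,0,0,0]}' 15
```

```text
x of pts [ 0.0652  0.0403 -0.0401 -0.0647] [ 0.0389 -0.0397]
line [0.0006 0.0667] edge [-0.0075  0.0123] gap mm 54.49
time_s: 9.6
ee_pos: [0.5426, -0.0959, 0.0569]
eef_rot: [2.451, 1.571, -0.452]
force: [-0.4, -0.4, 0.2]
grip_width: 0.0005
```

```bash
python3 -m creep '{"hand":[1,1,1,1],"slide":[[0.001,0,0],[0.002,0,0],[0.003,0,0],[0.003,0,0]],"spin":[0,0,0,0]}' 15;  python3 -m creep '{"hand":[1,1,1],"slide":[[0.0005,0,0],[0.001,0,0],[0.001,0,0]],"spin":[0,0,0]}' 15
```

```text
time_s: 9.93
ee_pos: [0.5426, -0.0958, 0.0537]
eef_rot: [-0.474, 1.571, 2.907]
force: [-0.2, -0.9, -1.1]
grip_width: 0.0005
time_s: 10.18
ee_pos: [0.5426, -0.0959, 0.0529]
eef_rot: [-0.463, 1.571, 2.917]
force: [0.2, 0.7, -0.0]
grip_width: 0.0008
```

```bash
python3 -m creep '{"hand":[1,1,1],"slide":[[0.0005,0,0],[0.0005,0,0],[0.0005,0,0]],"spin":[0,0,0]}' 15
```

```text
time_s: 10.43
ee_pos: [0.5426, -0.0958, 0.0524]
eef_rot: [-0.795, 1.571, 2.586]
force: [-0.7, -0.1, 0.6]
grip_width: 0.0006
```

```bash
python3 -m creep '{"hand":[1,1,1],"slide":[[0.0005,0,0],[0.0005,0,0],[0.0005,0,0]],"spin":[0,0,0]}' 15
```

```text
time_s: 10.68
ee_pos: [0.5427, -0.0958, 0.0519]
eef_rot: [-0.934, 1.571, 2.447]
force: [0.0, 0.5, -0.1]
grip_width: 0.0006
```

```bash
python3 -m creep '{"hand":[1,1,1],"slide":[[0.0005,0,0],[0.0005,0,0],[0.0005,0,0]],"spin":[0,0,0]}' 15
```

```text
time_s: 10.93
ee_pos: [0.5427, -0.0959, 0.0516]
eef_rot: [2.662, 1.571, -0.241]
force: [-0.2, 0.7, 2.3]
grip_width: 0.0007
```

```bash
python3 -m creep '{"hand":[1,1,1],"slide":[[0.0003,0,0],[0.0003,0,0],[0.0003,0,0]],"spin":[0,0,0]}' 15; python3 -c "
from h import *
for i in range(1): print(ctrl.get_obs()['force'],ctrl.get_obs()['ee_pos'])"
```

```text
time_s: 11.18
ee_pos: [0.5427, -0.0959, 0.0515]
eef_rot: [2.736, 1.571, -0.166]
force: [-2.1, 0.9, 6.4]
grip_width: 0.0007
[-2.14483387  0.92209595  6.41078691] [ 0.54274544 -0.09585861  0.05150264]
```

```bash
python3 -m creep '{"hand":[1,1,1],"slide":[[0.0003,0,0],[0.0003,0,0],[0.0003,0,0]],"spin":[0,0,0]}' 15
```

```text
time_s: 11.43
ee_pos: [0.5428, -0.0959, 0.0515]
eef_rot: [2.713, 1.57, -0.19]
force: [-3.2, 0.4, 9.9]
grip_width: 0.0005
```

```bash
python3 -m creep '{"hand":[1,1,1,1,1,1,1,1,1,1,1,1],"slide":[[0,-0.001,0],[-0.0001,-0.002,0],[-0.0001,-0.003,0],[-0.0001,-0.004,0],[-0.0002,-0.005,0],[-0.0002,-0.006,0],[-0.0002,-0.007,0],[-0.0003,-0.008,0],[-0.0003,-0.009,0],[-0.00035,-0.01,0],[-0.00035,-0.01,0],[-0.00035,-0.01,0]],"spin":[0,0,0,0,0,0,0,0,0,0,0,0]}' 15
python3 -c "
from h import *
cv2.imwrite('pics/t5.png',cv2.resize(ctrl.camera('top')[:,:,::-1][170:250,240:350],None,fx=7,fy=7,interpolation=cv2.INTER_CUBIC)); cv2.imwrite('pics/w5.png',ctrl.camera('wrist')[:,:,::-1]);np.savez('w5.npz',**ctrl.calibration('wrist'))
print(ctrl.get_obs()['force'],ctrl.get_obs()['ee_pos'])"
```

```text
time_s: 12.43
ee_pos: [0.5405, -0.0866, 0.0518]
eef_rot: [2.14, 1.57, -0.763]
force: [-3.1, -2.6, 8.2]
grip_width: 0.0004
[-3.1536244  -2.58834287  7.70272109] [ 0.54054436 -0.08655597  0.05183615]
```

View pics/w5.png

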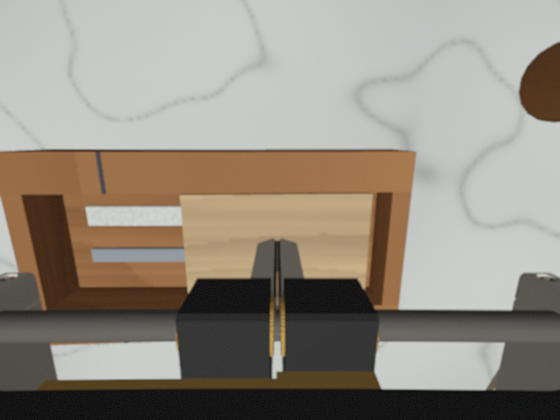

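```bash
python3 -c "
import cv2
a=cv2.imread('pics/w5.png'); cv2.imwrite('pics/w5c.png',cv2.resize(a[145:295,80:200],None,fx=4,fy=4,interpolation=cv2.INTER_CUBIC))"
```

```text
(no output)
```

View pics/w5c.png

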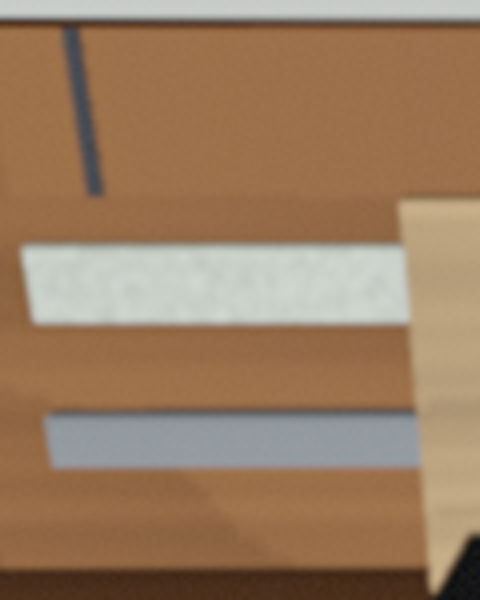

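```bash
cat >> h.py <<'E'
def gap2(c,lpt,ept,ctr=np.array([.5308,-.0486,.045]),yaw=103.7):
    a=np.radians(yaw); h=np.array([np.cos(a),np.sin(a),0]); n=np.array([-h[0]*np.sin(.0349),-h[1]*np.sin(.0349),np.cos(.0349)])
    P=onplane(c,[lpt,ept],ctr,n); print("corner gap mm",round(float((P[0]-P[1])@h)*1000,2))
E
python3 -c "
from h import *
c=dict(np.load('w4.npz')); C=lambda l:crop(l,130,140,4)
gap2(c,C((99,132))[0:2],C((336,137))); gap2(c,C((132,455)),C((351,450)))
c=dict(np.load('w5.npz')); C=lambda l:crop(l,80,145,4)
gap2(c,C((96,195)),C((399,200)))
gap(c,C([(70,27),(96,195)]),C([(399,200),(430,595)]))
c=dict(np.load('w5.npz')); print((proj(c,[[.5405,-.0866,.0438]])))
"
```

```text
corner gap mm 54.52
corner gap mm 54.24
corner gap mm 45.35
x of pts [0.0652 0.0402] [ 0.0391 -0.0286]
line [0.0017 0.0676] edge [-0.0051  0.0225] gap mm 45.11
[[278.83352518 251.82302553]]
```

```bash
python3 -m creep '{"hand":[1,1,1,1,1,1,1,1,1,1,1,1],"slide":[[0,-0.001,0],[0,-0.0025,0],[-0.0001,-0.004,0],[-0.0001,-0.0055,0],[-0.0002,-0.007,0],[-0.0002,-0.0085,0],[-0.0002,-0.01,0],[-0.0003,-0.0115,0],[-0.0003,-0.013,0],[-0.0004,-0.0145,0],[-0.0004,-0.015,0],[-0.0004,-0.015,0]],"spin":[0,0,0,0,0,0,0,0,0,0,0,0]}' 15
```

```text
time_s: 13.53
ee_pos: [0.537, -0.072, 0.0523]
eef_rot: [2.124, 1.57, -0.779]
force: [-2.9, -1.9, 10.0]
grip_width: 0.0004
```

```bash
python3 -m creep '{"hand":[1,1,1,1,1,1,1,1,1,1,1,1],"slide":[[0,-0.001,0],[-0.0001,-0.0025,0],[-0.0002,-0.004,0],[-0.0002,-0.0055,0],[-0.0003,-0.007,0],[-0.0003,-0.0085,0],[-0.0004,-0.01,0],[-0.0004,-0.0115,0],[-0.0005,-0.013,0],[-0.0005,-0.0145,0],[-0.0005,-0.015,0],[-0.0005,-0.015,0]],"spin":[0,0,0,0,0,0,0,0,0,0,0,0]}' 15
python3 -c "
from h import *
cv2.imwrite('pics/w6.png',ctrl.camera('wrist')[:,:,::-1]);np.savez('w6.npz',**ctrl.calibration('wrist'))
print(ctrl.get_obs()['force'],ctrl.get_obs()['ee_pos'])
a=cv2.imread('pics/w6.png'); cv2.imwrite('pics/w6c.png',cv2.resize(a[145:295,100:230],None,fx=4,fy=4,interpolation=cv2.INTER_CUBIC))"
```

```text
time_s: 14.53
ee_pos: [0.5334, -0.0574, 0.0528]
eef_rot: [2.104, 1.57, -0.799]
force: [-4.7, -1.7, 9.7]
grip_width: 0.0003
[-2.90810282 -3.31095909  9.91168451] [ 0.53344354 -0.05739548  0.05284717]
```

View pics/w6c.png

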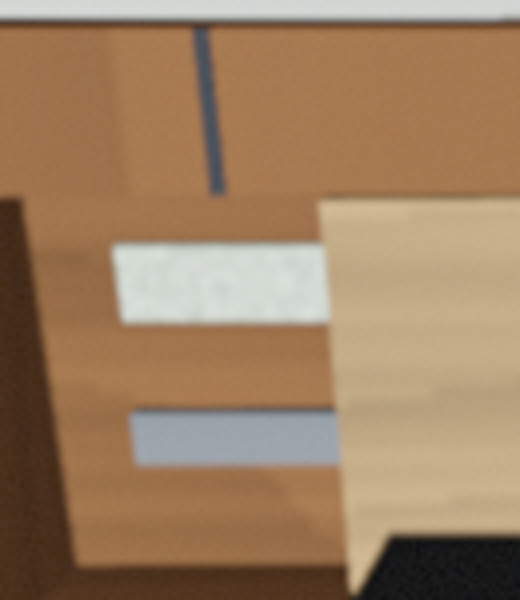

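Here the line ends at crop (218,195) and the lid corner is at (319,200).

```bash
python3 -c "
from h import *
c=dict(np.load('w6.npz')); C=lambda l:crop(l,100,145,4)
gap2(c,C((218,195)),C((319,200)))
gap(c,C([(202,27),(218,195)]),C([(319,200),(351,595)]))
"
```

```text
corner gap mm 15.21
x of pts [0.0652 0.04  ] [ 0.0391 -0.0286]
line [-0.0126  0.068 ] edge [-0.0025  0.0524] gap mm 15.63
```

```bash
python3 -m creep '{"hand":[1,1,1,1,1,1,1,1,1,1,1,1],"slide":[[0,-0.001,0],[0,-0.0025,0],[-0.0001,-0.004,0],[-0.0002,-0.0055,0],[-0.0002,-0.007,0],[-0.0003,-0.0085,0],[-0.0003,-0.01,0],[-0.0004,-0.0115,0],[-0.0004,-0.0125,0],[-0.00045,-0.013,0],[-0.00045,-0.013,0],[-0.00045,-0.013,0]],"spin":[0,0,0,0,0,0,0,0,0,0,0,0]}' 15
python3 -c "
from h import *
cv2.imwrite('pics/w7.png',ctrl.camera('wrist')[:,:,::-1]);np.savez('w7.npz',**ctrl.calibration('wrist'))
a=cv2.imread('pics/w7.png'); cv2.imwrite('pics/w7c.png',cv2.resize(a[145:245,130:230],None,fx=6,fy=6,interpolation=cv2.INTER_CUBIC))"
```

```text
time_s: 15.58
ee_pos: [0.5304, -0.0448, 0.0533]
eef_rot: [2.159, 1.57, -0.744]
force: [-3.1, -3.0, 10.3]
grip_width: 0.0004
```

View pics/w7c.png

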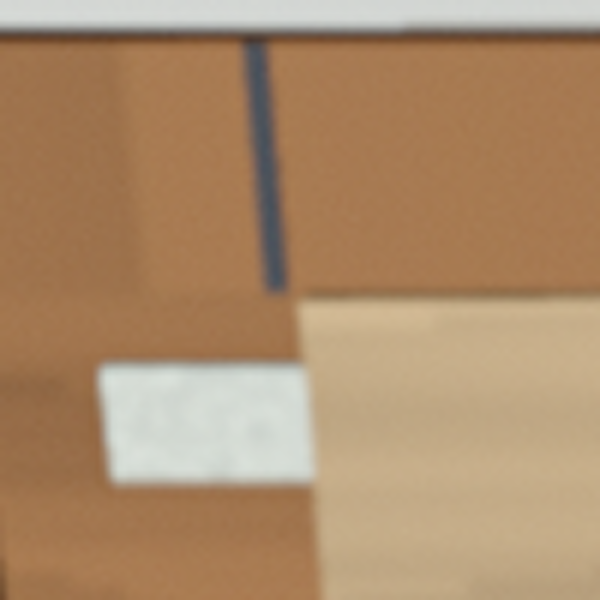

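```bash
python3 -c "
from h import *
c=dict(np.load('w7.npz')); C=lambda l:crop(l,130,145,6)
gap2(c,C((277.5,296)),C((299,299)))"
python3 -m creep '{"hand":[1,1,1,1,1],"slide":[[0,-0.001,0],[-0.0001,-0.002,0],[-0.0001,-0.0025,0],[-0.0001,-0.0025,0],[-0.0001,-0.0025,0]],"spin":[0,0,0,0,0]}' 15
python3 -c "
from h import *
cv2.imwrite('pics/w8.png',ctrl.camera('wrist')[:,:,::-1]);np.savez('w8.npz',**ctrl.calibration('wrist'))
a=cv2.imread('pics/w8.png'); cv2.imwrite('pics/w8c.png',cv2.resize(a[145:245,130:230],None,fx=6,fy=6,interpolation=cv2.INTER_CUBIC))"
```

```text
corner gap mm 2.15
time_s: 16.05
ee_pos: [0.5298, -0.0424, 0.0534]
eef_rot: [2.101, 1.57, -0.802]
force: [-3.6, -4.1, 10.1]
grip_width: 0.0005
```

View pics/w8c.png

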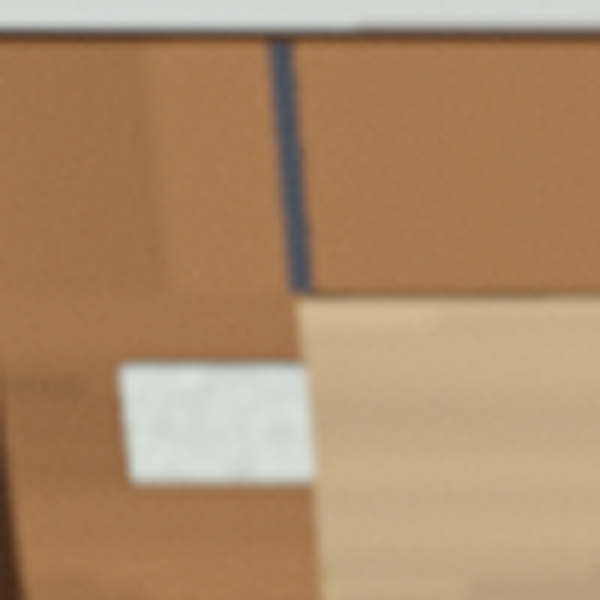

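The edge now meets the line, within about 0.4 mm past its centre. I'll lift straight off.

```bash
python3 -m creep '{"hand":[1,1,1,1,1,1,1,1,1,1,1,1],"slide":[[-0.0004,0.0002,0],[-0.001,0.0002,0],[-0.003,0.0002,0],[-0.01,0.0002,0],[-0.025,0.0002,0],[-0.05,0.0002,0],[-0.08,0.0002,0],[-0.1,0.0002,0],[-0.115,0.0002,0],[-0.12,0.0002,0],[-0.12,0.0002,0],[-0.12,0.0002,0]],"spin":[0,0,0,0,0,0,0,0,0,0,0,0]}' 15
python3 -c "
from h import *
cv2.imwrite('pics/w9.png',ctrl.camera('wrist')[:,:,::-1]);np.savez('w9.npz',**ctrl.calibration('wrist'))
a=cv2.imread('pics/w9.png'); cv2.imwrite('pics/w9c.png',cv2.resize(a[160:280,150:270],None,fx=5,fy=5,interpolation=cv2.INTER_CUBIC))
cv2.imwrite('pics/t9.png',ctrl.camera('top')[:,:,::-1])"
```

```text
time_s: 17.1
ee_pos: [0.5293, -0.0421, 0.172]
eef_rot: [-0.393, 1.57, 2.987]
force: [0.0, -0.3, -0.6]
grip_width: 0.0007
```

View pics/w9.png

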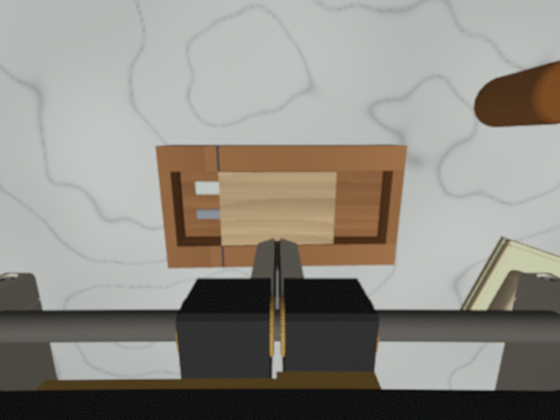

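View pics/w9c.png

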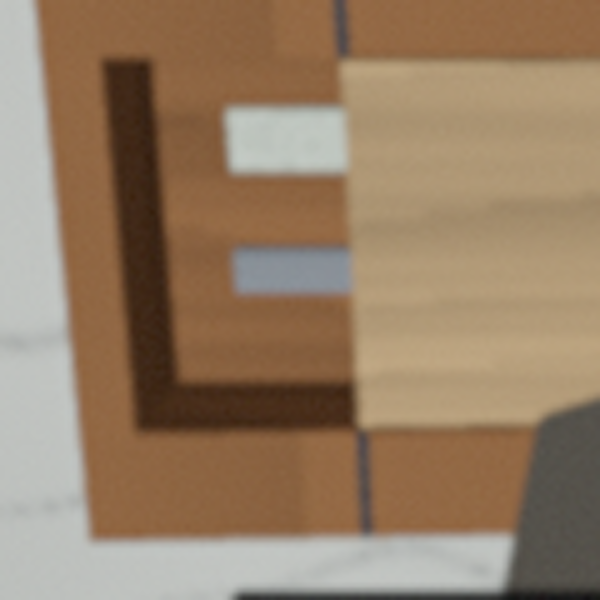

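View pics/t9.png

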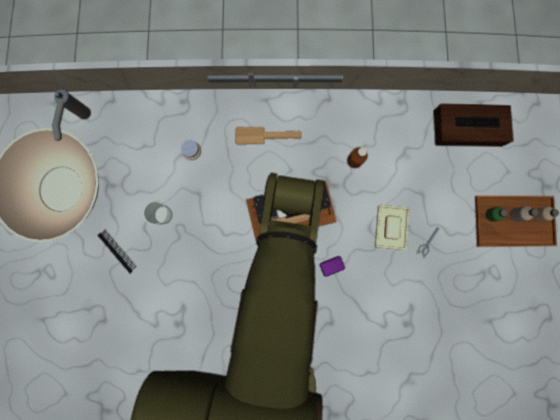

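```bash
python3 -c "
from h import *
c=dict(np.load('w9.npz')); C=lambda l:crop(l,150,160,5)
gap2(c,C((343.5,57)),C((341,60)));gap2(c,C((363,432)),C((357,428)))
gap(c,C([(340,0),(343,55),(363,432),(367,530)]),C([(341,62),(357,426)]))"
```

```text
corner gap mm -0.53
corner gap mm -1.24
x of pts [ 0.0513  0.0404 -0.0404 -0.0633] [ 0.039 -0.039]
line [0.0009 0.0672] edge [-0.0071  0.068 ] gap mm -0.79
```

```bash
python3 -c "
from h import *
print(ctrl.hand_in())"
```

```text
the job is handed in; nothing more can be done
None
```

I laid the cream soap flat in the dish and slid the bare lid to the scribed line. I handed the job in at about 17 s; it reports no verdict.

- **Soap:** it lies near the middle of the dish, released. The wrist view just after release and the later top view both show this.
- **Lid:** I pressed with the closed fingertips at about 8–10 N at each reading and slid the lid about 55 mm. The last wrist view puts its leading edge about 0.8 mm past the centre of the line. The two rails disagreed a little, at 0.5 mm and 1.2 mm, but both are inside the 2.5 mm allowed.
- **Bystanders:** by eye, they look unmoved in the final top view. I did not measure them.
- **Arm:** it was about 0.12 m clear above the lid, touching nothing, at hand-in.

No check failed.

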